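# Unpin the kit carrier and hold it up level

## Robot

A 6-joint arm with a two-finger parallel gripper is mounted at the origin on a cart in front of the work surface, level with it; the furniture and walls round the work are solid. World frame = base frame: x ahead of the robot, y to its left, z up, the work surface at z = 0. Lengths are in m, angles in degrees, forces in N, time in s.
With the tool pointing down it reaches from about 0.25 to 0.775 m from the base axis. Payload 4 kg.
Tool frame: the origin (TCP) lies midway between the tips of the shut fingers; the grasp point (between the pads) lies 19 mm behind it; z points along the fingers, y is the line along which they close (so a half turn about z gives the same grasp; the last joint's range is limited). The gripper opens to 94 mm and grips with 3 to 60 N. Pads are 16 mm wide; open, the fingers measure 119 mm over their backs; the gripper's body (75 mm by 177 mm) begins 78 mm behind the grasp point.
Start: joints at [58.608, 4.996, 78.535, -0, 96.463, -5.907], TCP at [0.237, 0.496, 0.206] pointing down, gripper open.
Joint ranges: [-177.83, 177.83], [-43.37, 116.18], [15.69, 146.23], [-61.86, 241.86], [9.47, 152.12], [-147.06, 147.06]. Speed limits (degrees/s): [159.86, 159.86, 180, 180, 180, 180].

## Interface

Orientations are given as a 3x3 rotation matrix whose columns are the frame's x, y, z axes.
In Python, from rig import manip, viewer, ticket gives the robot as it stands. The module is installed in compiled form; this text tells all that it offers.
- The arm moves only by the tool play_rows, never from a script. Its argument "plan" is a list of rows, each a list of 7 numbers: the turn, a rotation vector about the world's x, y, z as a fraction of full scale, then the shift along the world's x, y, z as a fraction of full scale, then the closure, from -1 (fully open) to 1 (shut), so that 0 is half open. In form: [[rx, ry, rz, x, y, z, grip], ...]. A call has 1 to 12 rows; each row shifts and turns the commanded pose from where the row before left it; what a row does not reach is not made up. Full scale, the value 1, is 0.02 m for a shift and 0.1 rad for a turn. A row lasts 1/12 s, in which the tool goes at most 41.7 mm and 7.16 degrees, less where a joint would pass 70% of its speed; a pose out of reach is approached as far as the arm can. A call with a number of a shift or a turn outside -1 to 1 is refused whole. A call with a gripper value outside its range is refused whole. The fingers move at their own pace and stop on an object; "grip_force" is the grip in N (left out, the last holds). Time passes only in rows, so rows that do not move let the fingers close. It gives the time, the measured TCP pose, the force, the opening and the grip force at its end, in the units of the state.
- manip.sense(): the state, without advancing time (a new reading comes with each control period).
- viewer.snapshot(name): name is "side" or "top"; returns (picture, depth): 420x560x3 uint8, blue, green, red; 420x560 float32, m along the optical axis (not along the pixel's ray), 0 where there is no reading.
- viewer.camera_model(name): a dict with "K" (3x3 intrinsics, pixels), "R" (3x3) and "t" (3): a world point X has camera coordinates R X + t. Camera axes: x right, y down, z forward; pixel columns grow to the right and rows downward; lengths in m; the calibration is good to about 2 mm. A picture is of the moment at which its call begins. camera_model takes no time and is no camera call.
- ticket.hand_in(): hands the job in; it is judged then, once.
Trained networks look in the newest picture that a camera, given by its name, has taken for a name from the list of things; names that differ only in an ending like _2 or _b are one class to them, and where a whole thing is asked for, a point or a joint stands for the part that bears it (a point fixed in the world has none). Each returns a list of dicts, best first, with "confidence" (0 to 1); they miss things now and then, are a little off and sometimes report something else, mostly with a low value. They report only what shows in the picture. A call takes as long as a camera call. They do not tell look-alikes from the thing itself.
- viewer.find_in(camera, query): "position" ([x, y, z] in m, in the coordinates of the camera as it stood for that picture, good to about 4 mm: the middle of the surface that is visible of it).
- viewer.spot_point(camera, query): "position" ([x, y, z] in m, in the coordinates of the camera as it stood for that picture, good to about 4 mm: a listed point, or the origin of a listed thing).
The state is a dict: "clock": time; "joint_pos": joint angles; "dq": joint speeds; "effort": joint torques, N m; "position": TCP position; "orientation": TCP orientation; "contact_force": force on the tool from outside, world axes, zero at the start; "wrist_torque": the same for the moment, N m; "width": opening from 0.0 (shut) to 1.0 (fully open); "grasp_force": force on a finger pad.
Only numpy, scipy, OpenCV 4.12 (cv2) and the standard library are available. Lean on these libraries where they do the work, as an engineer would, in place of code of your own. Each camera call takes 0.05 s, during which the arm holds its last target. There are 200 camera calls.

## Task

The blue kit carrier is locked into its dock by a pin with a yellow block handle: draw the pin straight out of the bracket and park it in the open notch beside the bore, shank lying through the notch, handle standing upright on the dock plate, then let go of it. Then take the carrier by its black handle bar, lift it straight up about 10 cm above its dock, level and with the solder reel and the white relay still standing in it, and finish while holding it there, steady, for inspection from below. Leave the other things on the bench alone.

Things in the scene. Friction and masses are not known exactly. Their poses are not given: they have to be found in the camera images.
- dock: Fixed dock: dark steel base plate 12 mm thick on the bench, 128 (x) by about 290 mm (y -202 to +86). Origin: on the bench under the middle of the seated carrier, z up; the pin goes in along the dock's +y and is drawn out toward its -y. Lips 10 mm high locate the carrier with 3 mm play. At y -104 to -120 mm stands an aluminium bracket: upright plate, x -47 to +59 mm, top 68 mm above the bench
- dock_bore (a point): Centre of the bracket's round bore, 13 mm wide, in the middle of the plate's 16 mm thickness: at [-20, -112, 40] mm in the dock's frame
- dock_notch (a point): Notch in the bracket, 14 mm wide, open at the top and through the plate along y, floor 35 mm above the bench. The point is where the axis of the parked shank belongs, 5 mm above the floor, in the middle of the plate's 16 mm thickness: at [35, -112, 40] mm in the dock's frame
- pin: Loose pin, 90 g: yellow block handle 24 (x) x 18 (y) x 66 (z) mm standing on its foot; steel shank 10 mm thick runs 76 mm out of its +y face, axis 28 mm above the foot. Origin: centre of the foot's underside. At first the foot stands on the dock plate at about [-20, -165, 12] mm in the dock's frame, axes parallel, the shank loosely through the bore and about 24 mm into the carrier's lug
- pin_tip (a point): Free end of the pin's shank, on its axis, at [0, 85, 28] mm in the pin's frame. Drawing the pin 50 mm from the start brings it clear of the bracket. Parked with the foot on the plate it is again 40 mm above the bench
- pin_grip (a point): Place to grip the pin: centre of its handle, 50 mm above the foot and 16 mm below the handle's top. The handle's x faces are clear of everything for the fingers; between handle and bracket are about 36 mm
- carrier: Loose blue tray 114 (x) x 150 (y) mm, about 0.3 kg plus load, floor 6 mm thick, rim 18 mm high, a bracket handle over its middle, and at its -y end a lug 25 mm long, 46 mm high with a 15 mm bore for the pin. Origin: centre of its underside, z up; seated, it stands 12 mm above the dock's origin, axes parallel
- carrier_grip (a point): Middle of the carrier's black handle bar, 120 mm above its underside. The bar runs along the carrier's x, 100 mm long, 16 mm thick (y), 20 mm high (z 110 to 130 mm), on posts at its ends, free below between the posts
- reel: Solder reel, yellow flanges, 48 mm across and 58 mm high, standing loose in the carrier on its +y side. Origin: centre of its underside, z up
- relay: White relay, 29x28x48 mm, standing loose in the carrier on its -y side. Origin: centre of its underside, z up
- flux: Bystander: cream bottle with black nozzle, 40 mm across, 100 mm high; origin at its underside
- tape: Bystander: roll of black tape lying flat, 67 mm across, 19 mm high; origin at its underside
- meter: Bystander: red multimeter lying flat, 150x90x47 mm; origin at its underside
- cutters: Bystander: side cutters with red grips, lying, 129x75x12 mm; origin at the underside
- lamp_box: Bystander: flat white box 101x75x26 mm; origin at its underside
- tray: Bystander: small steel tray of screws, 60x100x16 mm; origin at its underside
Not all that is in view belongs to the job. Several things have the shape of the pin; the one meant has the colours described above.

How it is judged:
By the outcome, as a careful person would: the job done as asked, in the order asked, and still so for the second after the job is handed in, while the arm keeps its last pose, push and grip.
It also fails if it takes over 54 s, if anything falls off the work surface, if the arm or the gripper's body presses on something with over 40 N, if the wrist force passes 120 N, or if a joint passes its speed limit or range.

## Working session

There is one attempt and no reset: what is moved stays moved. The work goes in short steps, Python scripts to look and compute and a tool call to move; the robot and the scene stay as the last step left them, time stands still between calls to the robot, and variables do not carry over. Pictures are saved under pics/ and viewed, at most 10 in all, crops included, and the job is handed in when it is done.

Besides the shell and the picture viewer there is one more tool, called after "Call:" by a JSON object that holds its "method" and its "body", one argument or row to a line. play_rows: Moves the arm, as the interface text tells. Shift numbers are shares of 0.02 m and turn numbers shares of 0.1 rad, none past 1 either way. Its arguments: {"type":"object","properties":{"plan":{"type":"array"},"grip_force":{"type":"number"}},"required":["plan"]}

```bash
mkdir -p pics; cat > h.py <<'E'
import numpy as np, cv2
from rig import manip, viewer, ticket
def w(cam,p):
    m=viewer.camera_model(cam); return np.array(m["R"]).T@(np.array(p)-np.array(m["t"]))
def px(cam,X):
    m=viewer.camera_model(cam); c=np.array(m["K"])@(np.array(m["R"])@np.array(X)+np.array(m["t"])); return c[:2]/c[2]
E
python3 - <<'E'
from h import *
np.set_printoptions(precision=4,suppress=True)
ims=[]
for c in("top","side"):
    im,d=viewer.snapshot(c); np.savez(f"pics/{c}0.npz",im=im,d=d)
    cv2.imwrite(f"pics/{c}0.png",im)
    m=viewer.camera_model(c); print(c,-np.array(m["R"]).T@m["t"],m["K"][0][0])
    for q in("dock","dock_bore","dock_notch","pin","pin_grip","pin_tip","carrier","carrier_grip"):
        for r in viewer.spot_point(c,q)[:4]:
            X=w(c,r["position"]); print(q,round(r["confidence"],2),X,px(c,X).round())
s=manip.sense(); print(s["position"],s["orientation"],s["clock"],s["width"])
E
```

```text
top [ 0.0077 -0.1209  1.7987] 513.4929131156358
dock_bore 0.76 [ 0.4961 -0.0957  0.0364] [289. 205.]
dock_notch 0.57 [ 0.5531 -0.0891  0.0359] [289. 190.]
pin 0.47 [ 0.5071 -0.1486  0.0121] [304. 206.]
pin 0.46 [ 0.6475 -0.0829 -0.0007] [290. 168.]
pin_grip 0.59 [ 0.6464 -0.0871  0.0465] [291. 164.]
pin_grip 0.53 [ 0.5067 -0.1454  0.0653] [304. 202.]
pin_tip 0.46 [ 0.7222 -0.0403  0.0243] [280. 146.]
carrier 0.84 [0.4988 0.0175 0.0137] [258. 203.]
carrier 0.47 [ 0.5036 -0.0261  0.0162] [270. 203.]
carrier_grip 0.83 [0.4957 0.0227 0.1284] [255. 195.]
side [ 0.3948 -1.4678  0.8769] 521.1360948988682
dock 0.58 [0.5006 0.0193 0.0007] [278. 224.]
dock 0.39 [0.5448 0.417  0.0002] [283. 174.]
dock_bore 0.68 [ 0.5163  0.2956 -0.0034] [277. 188.]
dock_bore 0.67 [ 0.4967 -0.0947  0.0434] [279. 231.]
dock_notch 0.79 [ 0.5547 -0.0851  0.0397] [297. 230.]
pin 0.79 [ 0.6498 -0.0834 -0.0023] [327. 241.]
pin 0.44 [ 0.5104 -0.1502  0.0072] [284. 251.]
pin_grip 0.77 [ 0.6548 -0.0882  0.0475] [330. 228.]
pin_grip 0.72 [ 0.5095 -0.1542  0.0621] [285. 236.]
pin_tip 0.58 [ 0.7271 -0.0447  0.0325] [350. 225.]
carrier 0.58 [0.5014 0.0192 0.0106] [278. 222.]
carrier_grip 0.72 [0.4997 0.0156 0.1328] [278. 189.]
[0.2367 0.4965 0.2055] [[-0.9027  0.4303  0.0001]
 [ 0.4303  0.9027  0.0001]
 [-0.      0.0002 -1.    ]] 0.9 0.9976362187259011
```

```bash
python3 - <<'E'
from h import *
a=np.load("pics/top0.npz");b=np.load("pics/side0.npz")
ca=cv2.resize(a["im"][120:270,180:380],(800,600),interpolation=cv2.INTER_CUBIC)
cb=cv2.resize(b["im"][150:300,200:400],(800,600),interpolation=cv2.INTER_CUBIC)
cv2.imwrite("pics/ca.png",ca);cv2.imwrite("pics/cb.png",cb)
# fit: handle bar top by depth -> yaw ; bracket top
for n,z in(("top",a),):
    m=viewer.camera_model(n);K=np.array(m["K"]);R=np.array(m["R"]);t=np.array(m["t"])
    v,u=np.mgrid[:420,:560];d=z["d"]
    P=(np.stack([(u-K[0,2])/K[0,0]*d,(v-K[1,2])/K[1,1]*d,d],-1)-t)@R
    for nm,c,r,z0,z1 in(("bar",(.499,.019),.07,.13,.155),("bracket",(.505,-.093),.07,.06,.076),("pintop",(.508,-.15),.03,.068,.09)):
        M=(d>0)&(np.hypot(P[...,0]-c[0],P[...,1]-c[1])<r)&(P[...,2]>z0)&(P[...,2]<z1)
        Q=P[M]
        if len(Q)<4: print(nm,len(Q));continue
        rc=cv2.minAreaRect(Q[:,:2].astype(np.float32)*1000)
        print(nm,len(Q),Q.mean(0).round(4),rc)
E
```

```text
bar 139 [0.4952 0.0166 0.1408] ((495.8292236328125, 16.67030906677246), (98.66288757324219, 15.944494247436523), 9.77893352508545)
bracket 178 [ 0.5077 -0.0865  0.0673] ((501.9497375488281, -87.29522705078125), (104.76174926757812, 104.5164566040039), 44.15013885498047)
pintop 34 [ 0.5026 -0.1492  0.0759] ((503.304443359375, -149.2841033935547), (23.692262649536133, 14.5217866897583), 4.417361259460449)
```

View pics/ca.png

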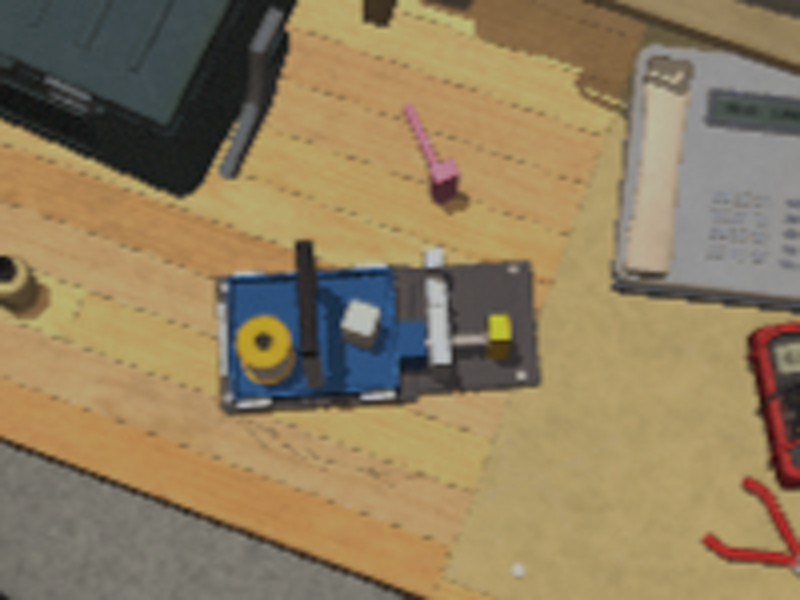

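View pics/cb.png

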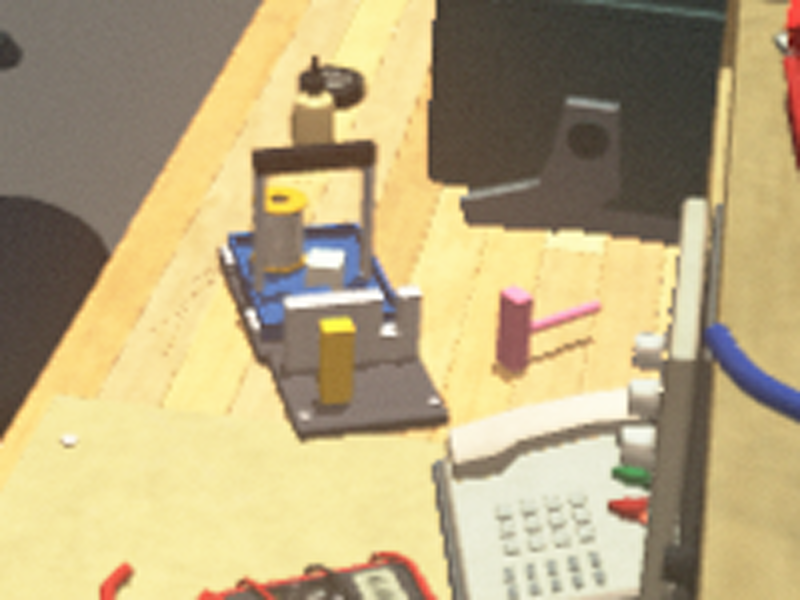

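Two things have the pin's shape. The yellow one, at (500,335) in the top crop and (337,360) in the side crop, stands in the dock behind the bracket. The pink one, at (443,180) and (515,330), lies loose on the bench. The yellow-handled pin with its steel shank in the bracket fits the description. Next I'll refine the dock yaw from depth.

```bash
cat >> h.py <<'E'
def cloud(cam,d):
    m=viewer.camera_model(cam);K=np.array(m["K"]);R=np.array(m["R"]);t=np.array(m["t"])
    v,u=np.mgrid[:420,:560]
    P=(np.stack([(u-K[0,2])/K[0,0]*d,(v-K[1,2])/K[1,1]*d,d],-1)-t)@R
    P[d==0]=np.nan; return P
TH=np.radians(9.6); O=np.array([.4955,.0175])
def dock(P,o=O,th=TH):
    c,s=np.cos(th),np.sin(th); q=np.array(P,float).copy(); q[...,:2]=(q[...,:2]-o)@np.array([[c,-s],[s,c]]); return q*1000
E
python3 - <<'E'
from h import *
np.set_printoptions(precision=2,suppress=True)
for n in("top","side"):
    z=np.load(f"pics/{n}0.npz");D=dock(cloud(n,z["d"]));x,y,h=D[...,0],D[...,1],D[...,2]
    def sel(nm,M):
        Q=D[M]
        if len(Q)<6: print(n,nm,len(Q));return
        print(n,nm,len(Q),"mean",Q.mean(0),"lo",np.percentile(Q,3,axis=0),"hi",np.percentile(Q,97,axis=0),
          "dyaw",np.degrees(np.polyfit(Q[:,0],Q[:,1],1)[0]))
    sel("brtop",(abs(x)<75)&(abs(y+112)<14)&(h>60)&(h<75))
    sel("brface",(x>-45)&(x<57)&(y<-112)&(y>-130)&(h>18)&(h<62))
    sel("pintop",(abs(x+20)<25)&(abs(y+165)<20)&(h>70)&(h<88))
    sel("pinfront",(abs(x+20)<25)&(abs(y+174)<7)&(h>20)&(h<70))
    sel("bar",(abs(x)<60)&(abs(y)<15)&(h>133)&(h<155))
    sel("plate",(abs(x)<75)&(y<-125)&(y>-215)&(h>7)&(h<17))
    sel("plate+y",(x>-3)&(abs(x)<75)&(y<-125)&(y>-215)&(h>7)&(h<17))
E
```

```text
top brtop 112 mean [  -0.66 -112.33   67.37] lo [ -45.3  -119.88   61.14] hi [  56.48 -104.84   73.08] dyaw -0.027054184117517747
top brface 26 mean [  13.28 -120.08   44.46] lo [ -28.2  -128.23   19.89] hi [  45.98 -113.14   61.71] dyaw 2.5527358461787597
top pintop 30 mean [ -20.85 -165.51   76.84] lo [ -31.45 -172.6    71.48] hi [ -10.29 -157.75   83.86] dyaw -6.563991686169221
top pinfront 6 mean [ -30.5  -171.12   51.71] lo [ -32.48 -173.28   38.13] hi [ -27.11 -169.1    66.67] dyaw -26.363940623002986
top bar 136 mean [ -0.99  -0.84 140.96] lo [-47.74  -8.25 134.16] hi [ 47.97   6.73 147.81] dyaw -0.02462393751210652
top plate 449 mean [  -0.31 -166.49   11.72] lo [ -57.65 -202.27    7.39] hi [  57.19 -127.49   16.45] dyaw 1.658161598967426
top plate+y 248 mean [  29.66 -165.16   11.78] lo [  -0.75 -200.05    7.43] hi [  58.48 -127.89   16.51] dyaw -1.5122184925998001
side brtop 143 mean [   5.34 -116.96   66.16] lo [ -41.64 -125.52   60.68] hi [  60.37 -104.63   70.81] dyaw 0.12090688481658603
side brface 268 mean [   6.88 -120.75   40.56] lo [ -41.31 -126.09   20.06] hi [  55.23 -115.18   60.6 ] dyaw -0.5357334069674463
side pintop 40 mean [ -17.06 -170.61   75.99] lo [ -27.64 -179.67   70.59] hi [  -4.93 -158.25   81.94] dyaw 2.259809167986329
side pinfront 118 mean [ -16.04 -174.16   45.04] lo [ -27.43 -178.88   21.56] hi [  -4.06 -168.9    68.75] dyaw -0.2967610350688453
side bar 126 mean [  4.34  -6.28 139.9 ] lo [-43.92 -13.86 133.83] hi [ 51.97   5.01 144.97] dyaw -0.5653769884162455
side plate 534 mean [   6.71 -170.87   11.71] lo [ -49.92 -205.46    7.83] hi [  61.44 -127.94   15.58] dyaw 1.800068678106268
side plate+y 319 mean [  32.6  -169.53   11.71] lo [   0.71 -205.33    8.13] hi [  62.93 -127.92   15.5 ] dyaw 8.106171699994738
```

Call:
{"method": "play_rows", "body": {
  "plan": [
    [0,0,-1,0.6,-1,0,-1],
    [0,0,-1,0.6,-1,0,-1],
    [0,0,-1,0.6,-1,0,-1],
    [0,0,-1,0.6,-1,0,-1],
    [0,0,-1,0.6,-1,0,-1],
    [0,0,-1,0.6,-1,0,-1],
    [0,0,-1,0.6,-1,0,-1],
    [0,0,-1,0.6,-1,0,-1],
    [0,0,-1,0.6,-1,0,-1],
    [0,0,-0.58,0.6,-1,0,-1],
    [0,0,0,0.6,-1,0,-1],
    [0,0,0,0.6,-1,0,-1]
  ],
  "grip_force": 20
}}

```text
clock: 1.9
position: [0.3811, 0.2555, 0.2057]
orientation: [[-0.167, 0.986, 0.001], [0.986, 0.167, 0.0], [0.0, 0.001, -1.0]]
contact_force: [-0.8, 0.6, -0.6]
width: 1.001
grasp_force: 0.0
```

Call:
{"method": "play_rows", "body": {
  "plan": [
    [0,0,0,0.31,-1,0,-1],
    [0,0,0,0.31,-1,0,-1],
    [0,0,0,0.31,-1,0,-1],
    [0,0,0,0.31,-1,0,-1],
    [0,0,0,0.31,-1,0,-1],
    [0,0,0,0.31,-1,0,-1],
    [0,0,0,0.31,-1,0,-1],
    [0,0,0,0.31,-1,0,-1],
    [0,0,0,0.31,-1,0,-1],
    [0,0,0,0.31,-1,0,-1],
    [0,0,0,0.31,-1,0,-1],
    [0,0,0,0.31,-1,0,-1]
  ]
}}

```text
clock: 2.9
position: [0.4553, 0.0155, 0.2057]
orientation: [[-0.167, 0.986, 0.001], [0.986, 0.167, -0.0], [-0.0, 0.001, -1.0]]
contact_force: [-0.3, 0.5, 0.8]
width: 0.999
grasp_force: 0.0
```

Call:
{"method": "play_rows", "body": {
  "plan": [
    [0,0,0,0.31,-1,0,-1],
    [0,0,0,0.31,-1,0,-1],
    [0,0,0,0.31,-1,0,-1],
    [0,0,0,0.31,-1,0,-1],
    [0,0,0,0.31,-1,0,-1],
    [0,0,0,0.31,-1,0,-1],
    [0,0,0,0.31,-1,0,-1],
    [0,0,0,0.31,-1,0,-1],
    [0,0,0,0,-0.2,-1,-1],
    [0,0,0,0,0,-1,-1],
    [0,0,0,0,0,-1,-1],
    [0,0,0,0,0,0,-1]
  ]
}}

```text
clock: 3.9
position: [0.5021, -0.1467, 0.1408]
orientation: [[-0.167, 0.986, -0.008], [0.986, 0.167, 0.003], [0.005, -0.007, -1.0]]
contact_force: [-0.9, -0.0, -0.4]
width: 1.001
grasp_force: 0.0
```

Call:
{"method": "play_rows", "body": {
  "plan": [
    [0,0,0,0,0,-1,-1],
    [0,0,0,0,0,-1,-1],
    [0,0,0,0,-0.05,-1,-1],
    [0,0,0,0,0,-1,-1],
    [0,0,0,0,0,-0.8,-1],
    [0,0,0,0,0,-0.3,-1],
    [0,0,0,0,0,0,-1],
    [0,0,0,0,0,0,-1]
  ]
}}

```text
clock: 4.57
position: [0.5053, -0.1487, 0.0446]
orientation: [[-0.167, 0.986, 0.001], [0.986, 0.167, -0.0], [-0.001, 0.001, -1.0]]
contact_force: [0.5, -0.1, -0.1]
width: 1.001
grasp_force: 0.0
```

```bash
python3 - <<'E'
from h import *
np.set_printoptions(precision=4,suppress=True)
s=manip.sense();print(s["position"],s["contact_force"])
o=[]
for n in("top","side"):
    im,d=viewer.snapshot(n);np.savez(f"pics/{n}1.npz",im=im,d=d)
    u,v=px(n,[.505,-.15,.06]).astype(int)
    c=cv2.resize(im[v-35:v+35,u-35:u+35],(400,400),interpolation=cv2.INTER_CUBIC);o.append(c);print(u,v)
cv2.imwrite("pics/g1.png",np.hstack(o))
E
```

```text
[ 0.5053 -0.1487  0.0446] [ 0.5343 -0.0932 -0.0605]
305 202
282 236
```

View pics/g1.png

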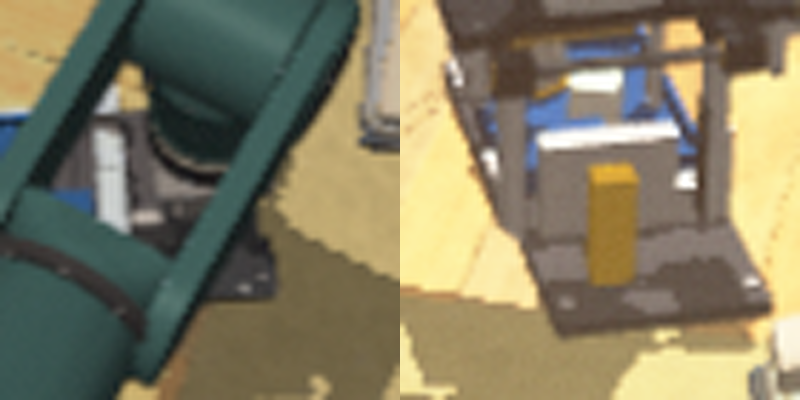

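The side view shows the yellow handle, at x≈613 in the crop, centred between the fingers at 512 and 713. Now I'll close the gripper.

Call:
{"method": "play_rows", "body": {
  "plan": [
    [0,0,0,0,0,0,1],
    [0,0,0,0,0,0,1],
    [0,0,0,0,0,0,1],
    [0,0,0,0,0,0,1],
    [0,0,0,0,0,0,1],
    [0,0,0,0,0,0,1],
    [0,0,0,0,0,0,1],
    [0,0,0,0,0,0,1],
    [0,0,0,0,0,0,1],
    [0,0,0,0,0,0,1]
  ],
  "grip_force": 15
}}

```text
clock: 5.5
position: [0.5046, -0.1485, 0.0435]
orientation: [[-0.167, 0.986, 0.0], [0.986, 0.167, 0.0], [0.0, 0.0, -1.0]]
contact_force: [-0.6, -0.1, -0.1]
width: 0.329
grasp_force: 0.0
```

```bash
cat > m.py <<'E'
from h import *
import sys
np.set_printoptions(precision=2,suppress=True)
s=manip.sense();print(s["clock"],np.array(s["position"])*1000,s["contact_force"],s["wrist_torque"],s["width"],s["grasp_force"])
im,d=viewer.snapshot("side");np.savez(f"pics/side_{sys.argv[1]}.npz",im=im,d=d)
D=dock(cloud("side",d));x,y,h=D[...,0],D[...,1],D[...,2]
hsv=cv2.cvtColor(im,cv2.COLOR_BGR2HSV);Y=(abs(hsv[...,0].astype(int)-25)<8)&(hsv[...,1]>150)
g=dock(np.array(s["position"]));print("tcp dock",g)
def sel(nm,M):
    Q=D[M];print(nm,len(Q),"med",np.median(Q,0),"lo",np.percentile(Q,3,axis=0),"hi",np.percentile(Q,97,axis=0),"dyaw",np.degrees(np.polyfit(Q[:,0],Q[:,1],1)[0]) if len(Q)>5 else 0)
sel("pin",Y&(abs(x-g[0])<25)&(abs(y-g[1])<25)&(h>15)&(h<90))
sel("brface",~Y&(x>-50)&(x<70)&(y<-112)&(y>-130)&(h>18)&(h<62))
sel("brtop",(abs(x)<75)&(abs(y+115)<12)&(h>63)&(h<72))
E
python3 m.py 2
```

```text
5.5 [ 504.65 -148.49   43.46] [-0.62 -0.15 -0.09] [-0.06 -0.02  0.01] 0.3286069177870875 0.0
tcp dock [ -18.66 -165.19   43.46]
pin 160 med [ -17.84 -173.53   53.06] lo [ -27.58 -179.32   19.03] hi [  -6.76 -162.21   79.  ] dyaw -10.270206773054644
brface 170 med [  37.57 -120.27   40.83] lo [ -42.11 -126.02   19.85] hi [  62.41 -114.33   60.96] dyaw -0.3042426517051462
brtop 66 med [   5.25 -116.72   66.69] lo [ -41.24 -124.1    63.23] hi [  60.79 -104.13   69.65] dyaw -0.9841459485225348
```

Call:
{"method": "play_rows", "body": {
  "plan": [
    [0,0,0,0,0,0,1],
    [0,0,0,0,0,0,1],
    [0,0,0,0,0,0,1],
    [0,0,0,0,0,0,1],
    [0,0,0,0,0,0,1]
  ]
}}

```text
clock: 5.97
position: [0.5047, -0.1485, 0.0435]
orientation: [[-0.167, 0.986, 0.0], [0.986, 0.167, 0.0], [-0.0, 0.0, -1.0]]
contact_force: [0.3, 0.4, -0.1]
width: 0.258
grasp_force: 15.0
```

```bash
python3 m.py 3
```

```text
5.9667 [ 504.75 -148.5    43.52] [ 0.29  0.43 -0.1 ] [ 0.02 -0.02  0.04] 0.2575283399162285 14.998529255390167
tcp dock [ -18.57 -165.21   43.52]
pin 142 med [ -17.82 -174.16   51.58] lo [ -28.41 -179.17   19.49] hi [  -8.08 -164.94   78.96] dyaw 5.900369143933337
brface 192 med [  31.84 -120.78   38.55] lo [ -41.92 -126.55   19.65] hi [  62.07 -114.84   60.65] dyaw 0.20956259604800584
brtop 72 med [   1.23 -117.17   67.28] lo [ -41.85 -125.73   63.35] hi [  59.98 -106.46   70.89] dyaw -0.7956050419621554
```

Call:
{"method": "play_rows", "body": {
  "plan": [
    [0,0,0,0,0,0.03,1],
    [0,0,0,0.06,-0.36,0,1],
    [0,0,0,0.12,-0.71,0,1],
    [0,0,0,0.12,-0.71,0,1],
    [0,0,0,0.12,-0.71,0,1],
    [0,0,0,0.065,-0.37,0,1],
    [0,0,0,0,0,0.2,1],
    [0,0,0,0,0,0,1]
  ],
  "grip_force": 25
}}

```text
clock: 6.68
position: [0.5146, -0.2067, 0.0486]
orientation: [[-0.166, 0.986, 0.001], [0.986, 0.166, 0.0], [-0.0, 0.001, -1.0]]
contact_force: [0.2, 1.1, -1.0]
width: 0.256
grasp_force: 25.0
```

```bash
python3 m.py 4; python3 - <<'E'
from h import *
o=[]
for n in("top","side"):
    im,d=viewer.snapshot(n);np.savez(f"pics/{n}5.npz",im=im,d=d)
    u,v=px(n,[.51,-.16,.06]).astype(int)
    c=cv2.resize(im[v-35:v+35,u-35:u+35],(400,400),interpolation=cv2.INTER_CUBIC);o.append(c)
cv2.imwrite("pics/g2.png",np.hstack(o))
E
```

```text
6.6833 [ 514.59 -206.73   48.63] [ 0.21  1.08 -1.  ] [-0.08  0.03  0.05] 0.25641328402086283 24.998628795146942
tcp dock [ -18.57 -224.28   48.63]
pin 160 med [ -19.02 -233.14   56.01] lo [ -28.74 -236.91   24.61] hi [  -7.39 -222.84   84.52] dyaw -2.365283479864333
brface 254 med [  10.32 -121.05   40.12] lo [ -41.75 -126.44   19.7 ] hi [  60.73 -114.28   60.78] dyaw 0.4919577262491112
brtop 59 med [ -19.45 -118.91   67.04] lo [ -42.27 -125.3    63.19] hi [  59.68 -104.98   70.68] dyaw -2.80764481195906
```

View pics/g2.png

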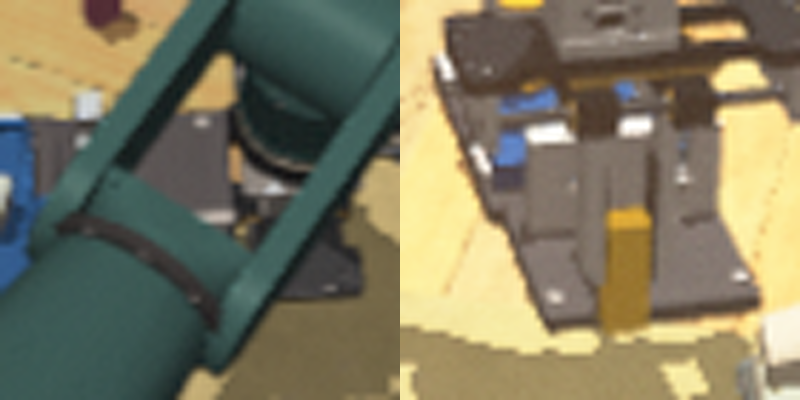

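The pin is out of the bore and held upright (side crop, handle at (628,270)). Next I'll locate the notch in the unobstructed first side picture.

```bash
python3 - <<'E'
from h import *
np.set_printoptions(precision=1,suppress=True)
for n in("side0",):
    z=np.load(f"pics/{n}.npz");im=z["im"]
    # sample rectified bracket front plane (dock y=-120) at 0.5mm: x -60..75, z 10..75
    c,s=np.cos(TH),np.sin(TH)
    X,Z=np.meshgrid(np.arange(-60,75,.5),np.arange(75,10,-.5));Y=np.full_like(X,-120.)
    W=np.stack([O[0]+(c*X-s*Y)/1000,O[1]+(s*X+c*Y)/1000,Z/1000],-1)
    m=viewer.camera_model("side");C=(W@np.array(m["R"]).T+m["t"])@np.array(m["K"]).T
    uv=(C[...,:2]/C[...,2:]).astype(np.float32)
    r=cv2.remap(im,uv[...,0],uv[...,1],cv2.INTER_LINEAR)
    g=r.astype(float)
    for a,b in((46,52),(52,58),(58,63)):
        p=g[int((75-b)*2):int((75-a)*2)].mean(0).mean(1)
        print(a,b);print(np.c_[X[0],p][150:250:3].T)
    cv2.imwrite("pics/rect.png",cv2.resize(r,None,fx=2.9,fy=2.9,interpolation=cv2.INTER_NEAREST))
E
```

```text
46 52
[[ 15.   16.5  18.   19.5  21.   22.5  24.   25.5  27.   28.5  30.   31.5
   33.   34.5  36.   37.5  39.   40.5  42.   43.5  45.   46.5  48.   49.5
   51.   52.5  54.   55.5  57.   58.5  60.   61.5  63.   64.5]
 [120.1 119.8 119.2 119.9 121.1 121.5 121.4 121.4 121.3 121.  120.6 118.2
  111.3 104.2 106.8 109.1 108.4 108.1 108.  108.9 111.5 115.  117.7 119.9
  121.4 122.2 122.7 122.4 123.  129.2 135.9 157.3 179.1 195.1]]
52 58
[[ 15.   16.5  18.   19.5  21.   22.5  24.   25.5  27.   28.5  30.   31.5
   33.   34.5  36.   37.5  39.   40.5  42.   43.5  45.   46.5  48.   49.5
   51.   52.5  54.   55.5  57.   58.5  60.   61.5  63.   64.5]
 [120.8 120.8 120.6 120.5 120.7 120.8 121.2 121.9 123.1 122.4 120.4 116.7
  109.3 104.4 104.8 105.1 105.9 105.8 107.8 109.6 112.3 114.9 117.5 119.9
  121.6 122.8 123.  122.2 123.7 130.1 139.1 161.3 183.2 198.5]]
58 63
[[ 15.   16.5  18.   19.5  21.   22.5  24.   25.5  27.   28.5  30.   31.5
   33.   34.5  36.   37.5  39.   40.5  42.   43.5  45.   46.5  48.   49.5
   51.   52.5  54.   55.5  57.   58.5  60.   61.5  63.   64.5]
 [122.  120.8 119.4 119.5 119.7 120.2 120.8 121.5 122.5 124.8 128.2 131.2
  133.9 132.2 122.7 113.6 108.  103.5 106.2 109.3 111.5 113.7 117.2 120.8
  121.2 120.6 121.1 121.8 124.3 129.1 140.2 163.1 184.5 199.4]]
```

View pics/rect.png

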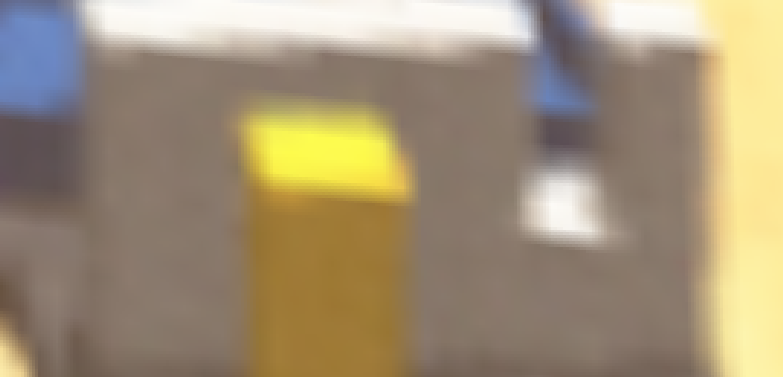

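```bash
python3 - <<'E'
from h import *
np.set_printoptions(precision=1,suppress=True)
m=viewer.camera_model("side");c,s=np.cos(TH),np.sin(TH)
def rect(im,xs,zs,y):
    X,Z=np.meshgrid(xs,zs);Y=np.full_like(X,y)
    W=np.stack([O[0]+(c*X-s*Y)/1000,O[1]+(s*X+c*Y)/1000,Z/1000],-1)
    C=(W@np.array(m["R"]).T+m["t"])@np.array(m["K"]).T;uv=(C[...,:2]/C[...,2:]).astype(np.float32)
    return cv2.remap(im,uv[...,0],uv[...,1],cv2.INTER_LINEAR).astype(float).mean(0)
def edges(xs,p,n=5):
    g=np.abs(np.gradient(p));o=[]
    for i in range(3,len(g)-3):
        if g[i]==g[i-3:i+4].max() and g[i]>.8:
            w=slice(i-3,i+4);o.append((round(float((xs[w]*g[w]).sum()/g[w].sum()),1),round(float(p[i+3]-p[i-3]))))
    return o
xs=np.arange(-50,20,.5)
for n,y,zs in(("side0",-174.,(22,40)),("side_3",-174.2,(18,36)),("side_4",-233.3,(20,38)),("side5",-233.3,(20,38))):
    p=rect(np.load(f"pics/{n}.npz")["im"],xs,np.arange(*zs,.5),y)
    print(n,"pin edges (sat)",edges(xs,p.max(1)-p.min(1)))
xs=np.arange(-65,75,.5)
for zs in((40,46),(44,54)):
    p=rect(np.load("pics/side0.npz")["im"],xs,np.arange(*zs,.5),-120.)
    print("bracket",edges(xs,p[:,0]),edges(xs,p[:,2]))
E
```

```text
side0 pin edges (sat) [(-30.8, 36), (-26.8, 8), (-5.1, -38)]
side_3 pin edges (sat) [(-33.0, 35), (-5.5, -48)]
side_4 pin edges (sat) [(-32.0, 30), (-28.9, 16), (-5.0, -33)]
side5 pin edges (sat) [(-32.0, 31), (-31.7, 28), (-5.2, -36)]
bracket [(-59.3, -2), (-46.8, 8), (-43.5, 10), (-17.7, -36), (7.3, 13), (10.1, 20), (29.7, 49), (31.5, 51), (39.3, -34), (42.1, -56), (61.2, 17), (61.6, 19), (65.5, 9)] [(-60.9, -4), (-45.1, 16), (-21.7, 4), (-14.3, 30), (4.1, 6), (11.1, -54), (29.4, 35), (39.0, -19), (39.3, -24), (42.1, -46), (58.4, 20), (62.3, 55)]
bracket [(-46.9, 8), (-44.0, 8), (-17.8, -22), (7.9, 13), (29.3, 7), (34.6, 4), (41.6, -13), (64.0, 19)] [(-61.4, -7), (-45.6, 18), (-17.9, 61), (-17.6, 58), (-17.2, 54), (7.9, -52), (33.2, -8), (36.7, 3), (46.3, 5), (62.3, 55)]
```

Call:
{"method": "play_rows", "body": {
  "plan": [
    [0,0,0,0.68,0.115,0,1],
    [0,0,0,0.68,0.115,0,1],
    [0,0,0,0.68,0.115,0,1],
    [0,0,0,0.68,0.115,-0.1,1],
    [0,0,0,0,0,0,1],
    [0,0,0,-0.083,0.493,0,1],
    [0,0,0,0,0,0,1]
  ]
}}

```text
clock: 7.42
position: [0.5661, -0.1845, 0.0457]
orientation: [[-0.169, 0.986, -0.002], [0.986, 0.169, 0.002], [0.002, -0.001, -1.0]]
contact_force: [-0.1, 0.1, -1.4]
width: 0.254
grasp_force: 25.0
```

```bash
python3 - <<'E'
from h import *
np.set_printoptions(precision=2,suppress=True)
s=manip.sense();print(dock(s["position"]),s["contact_force"],np.array(s["orientation"])[:,1])
im,d=viewer.snapshot("side");cv2.imwrite("pics/s6f.png",im)
t,_=viewer.snapshot("top");o=[]
for n,i in(("top",t),("side",im)):
    u,v=px(n,[.56,-.12,.05]).astype(int)
    o.append(cv2.resize(i[v-25:v+25,u-25:u+25],(400,400),interpolation=cv2.INTER_CUBIC))
cv2.imwrite("pics/g3.png",np.hstack(o))
E
```

```text
[  35.87 -210.97   45.75] [-0.09  0.15 -1.4 ] [ 0.99  0.17 -0.  ]
```

View pics/g3.png

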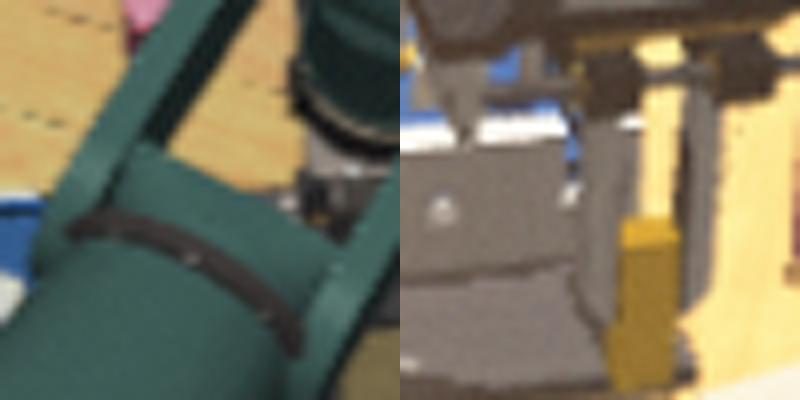

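The cameras can't see the tip behind the hand: in the side crop, the handle at (650,300) hides it. I'll feel my way in with small steps.

Call:
{"method": "play_rows", "body": {
  "plan": [
    [0,0,0,0,0,0,1],
    [0,0,0,-0.04,0.24,0,1],
    [0,0,0,-0.04,0.24,0,1],
    [0,0,0,0,0,0,1]
  ]
}}

```text
clock: 7.85
position: [0.5651, -0.1761, 0.0462]
orientation: [[-0.168, 0.986, -0.0], [0.986, 0.168, 0.001], [0.001, -0.0, -1.0]]
contact_force: [0.2, -0.0, -1.4]
width: 0.253
grasp_force: 25.0
```

```bash
python3 - <<'E'
from h import *
np.set_printoptions(precision=2,suppress=True)
s=manip.sense();print(dock(s["position"]),s["contact_force"],s["wrist_torque"])
E
```

```text
[  36.37 -202.53   46.17] [ 0.19 -0.04 -1.42] [-0.04  0.03 -0.  ]
```

Call:
{"method": "play_rows", "body": {
  "plan": [
    [0,0,0,-0.042,0.247,0,1],
    [0,0,0,-0.042,0.247,0,1],
    [0,0,0,-0.042,0.247,0,1],
    [0,0,0,0,0,0,1]
  ]
}}

```text
clock: 8.18
position: [0.5628, -0.161, 0.0461]
orientation: [[-0.168, 0.986, -0.0], [0.986, 0.168, 0.001], [0.001, -0.0, -1.0]]
contact_force: [-0.2, -0.4, -1.3]
width: 0.253
grasp_force: 25.0
```

Call:
{"method": "play_rows", "body": {
  "plan": [
    [0,0,0,-0.042,0.247,0,1],
    [0,0,0,-0.042,0.247,0,1],
    [0,0,0,-0.042,0.247,0,1],
    [0,0,0,0,0,0,1],
    [0,0,0,0,0,-0.1,1],
    [0,0,0,0,0,0,1],
    [0,0,0,0,0,0,1]
  ]
}}

```text
clock: 8.77
position: [0.5604, -0.1475, 0.0439]
orientation: [[-0.167, 0.986, -0.0], [0.986, 0.167, 0.0], [0.0, -0.0, -1.0]]
contact_force: [-0.1, 0.6, -1.2]
width: 0.252
grasp_force: 25.0
```

```bash
python3 - <<'E'
from h import *
np.set_printoptions(precision=2,suppress=True)
s=manip.sense();print(dock(s["position"]),s["contact_force"],s["wrist_torque"])
E
```

```text
[  36.43 -173.53   43.87] [-0.06  0.6  -1.15] [-0.09  0.11  0.02]
```

Call:
{"method": "play_rows", "body": {
  "plan": [
    [0,0,0,0,0,-0.03,1],
    [0,0,0,0,0,0,1],
    [0,0,0,0,0,0,1]
  ]
}}

```text
clock: 9.02
position: [0.5605, -0.1476, 0.0437]
orientation: [[-0.167, 0.986, 0.0], [0.986, 0.167, -0.0], [-0.0, 0.0, -1.0]]
contact_force: [-1.1, -0.1, 0.6]
width: 0.251
grasp_force: 25.0
```

Contact is made, so I'll release the pin and go up.

Call:
{"method": "play_rows", "body": {
  "plan": [
    [0,0,0,0,0,0,0],
    [0,0,0,0,0,0,0],
    [0,0,0,0,0,0,0],
    [0,0,0,0,0,0,0],
    [0,0,0,0,0,0,0],
    [0,0,0,0,0,0.3,0],
    [0,0,0,0,0,1,0],
    [0,0,0,0,0,1,0],
    [0,0,0,0,0,1,0],
    [0,0,0,0,0,1,0],
    [0,0,0,0,0,1,0],
    [0,0,0,0,0,1,0]
  ]
}}

```text
clock: 10.02
position: [0.5605, -0.1474, 0.1711]
orientation: [[-0.167, 0.986, 0.001], [0.986, 0.167, -0.0], [-0.0, 0.001, -1.0]]
contact_force: [0.5, 0.2, 0.4]
width: 0.5
grasp_force: 0.0
```

Call:
{"method": "play_rows", "body": {
  "plan": [
    [0,0,0,0,0,1,0],
    [0,0,0,0,0,1,0],
    [0,0,1,0,-1,0.5,0],
    [0,0,1,0,-1,0,0],
    [0,0,1,0,-1,0,0],
    [0,0,1,0,-1,0,0],
    [0,0,1,0,-1,0,0],
    [0,0,1,0,0,0,0],
    [0,0,1,0,0,0,0],
    [0,0,1,0,0,0,0],
    [0,0,0,0,0,0,0],
    [0,0,0,0,0,0,0]
  ]
}}

```text
clock: 11.02
position: [0.5605, -0.2474, 0.2199]
orientation: [[-0.822, 0.569, 0.0], [0.569, 0.822, -0.0], [-0.0, 0.0, -1.0]]
contact_force: [0.7, -1.0, -0.2]
width: 0.503
grasp_force: 0.0
```

```bash
python3 m.py 7;python3 - <<'E'
from h import *
np.set_printoptions(precision=4,suppress=True)
o=[]
for n in("top","side"):
    im,d=viewer.snapshot(n);np.savez(f"pics/{n}8.npz",im=im,d=d)
    u,v=px(n,[.53,-.06,.07]).astype(int)
    o.append(cv2.resize(im[v-45:v+45,u-45:u+45],(400,400),interpolation=cv2.INTER_CUBIC))
    D=dock(cloud(n,d));x,y,h=D[...,0],D[...,1],D[...,2];M=(abs(x)<60)&(abs(y)<20)&(h>130)&(h<150)
    if M.sum()>10:print(n,D[M].mean(0),cv2.minAreaRect(D[M][:,:2].astype(np.float32)))
    for q in("pin","pin_tip","carrier_grip"):
        for r in viewer.spot_point(n,q)[:2]: print(n,q,r["confidence"],dock(w(n,r["position"])))
cv2.imwrite("pics/g4.png",np.hstack(o))
E
```

```text
11.0167 [ 560.47 -247.43  219.88] [ 0.73 -1.04 -0.17] [ 0.05  0.03 -0.01] 0.502796409942989 0.0
tcp dock [  19.87 -272.06  219.88]
top [ -0.2238  -0.7511 140.5308] ((1.1516075134277344, -0.7036819458007812), (101.15921020507812, 15.898826599121094), 0.5031843781471252)
top pin 0.5 [-218.9051 -403.3472    1.3193]
top pin 0.22 [ -85.1493 -435.6907    2.3021]
top pin_tip 0.43 [212.6663 -95.8162  25.1781]
top carrier_grip 0.62 [  1.9591   4.2981 131.0175]
side [  2.8221  -6.8638 137.9992] ((5.125148773193359, -5.201084136962891), (99.8547592163086, 24.206388473510742), 0.09763186424970627)
side pin 0.7 [ 139.1951 -125.0363   -0.776 ]
side pin 0.52 [  38.0801 -175.0433    8.1389]
side pin_tip 0.59 [ 39.0343 -84.9843  39.5639]
side pin_tip 0.5 [-191.3849 -544.2898    4.7496]
side carrier_grip 0.64 [  1.9225  -2.6627 132.6957]
  return _methods._mean(a, axis=axis, dtype=dtype,
  ret = um.true_divide(
Traceback (most recent call last):
  File "m.py", line 11, in <module>
    sel("pin",Y&(abs(x-g[0])<25)&(abs(y-g[1])<25)&(h>15)&(h<90))
    ~~~^^^^^^^^^^^^^^^^^^^^^^^^^^^^^^^^^^^^^^^^^^^^^^^^^^^^^^^^^
  File "m.py", line 10, in sel
    Q=D[M];print(nm,len(Q),"med",np.median(Q,0),"lo",np.percentile(Q,3,axis=0),"hi",np.percentile(Q,97,axis=0),"dyaw",np.degrees(np.polyfit(Q[:,0],Q[:,1],1)[0]) if len(Q)>5 else 0)
                                                     ~~~~~~~~~~~~~^^^^^^^^^^^^
IndexError: index -1 is out of bounds for axis 0 with size 0
```

View pics/g4.png

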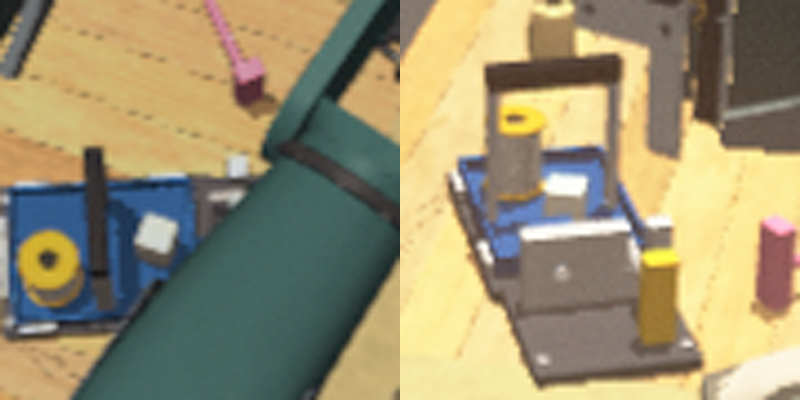

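The pin is parked upright in the notch: side crop handle at (658,295), with the tip found at dock (39,-85,40). Both parts still stand in the carrier. On to the carrier.

Call:
{"method": "play_rows", "body": {
  "plan": [
    [0,0,1,-0.24,1,0,0],
    [0,0,1,-0.24,1,0,0],
    [0,0,1,-0.24,1,0,0],
    [0,0,1,-0.24,1,0,0],
    [0,0,1,-0.24,1,0,0],
    [0,0,1,-0.24,1,0,0],
    [0,0,1,-0.24,1,0,0],
    [0,0,0.73,-0.24,1,0,0],
    [0,0,0,-0.24,1,0,0],
    [0,0,0,-0.24,1,0,0],
    [0,0,0,-0.24,1,0,0],
    [0,0,0,-0.24,1,0,0]
  ]
}}

```text
clock: 12.47
position: [0.5025, -0.0065, 0.2196]
orientation: [[-0.986, -0.169, 0.0], [-0.169, 0.986, 0.0], [-0.0, 0.0, -1.0]]
contact_force: [0.0, 0.2, -0.1]
width: 0.505
grasp_force: 0.0
```

Call:
{"method": "play_rows", "body": {
  "plan": [
    [0,0,0,-0.26,1,0,0],
    [0,0,0,0,0.2,0,0],
    [0,0,0,0,0,-1,0],
    [0,0,0,0,0,0,0],
    [0,0,0,0,0,0,0]
  ]
}}

```text
clock: 12.88
position: [0.497, 0.0163, 0.1985]
orientation: [[-0.986, -0.169, -0.003], [-0.169, 0.986, -0.0], [0.003, 0.0, -1.0]]
contact_force: [0.5, -0.1, 0.5]
width: 0.499
grasp_force: 0.0
```

```bash
python3 - <<'E'
from h import *
np.set_printoptions(precision=3,suppress=True)
s=manip.sense();print(s["position"],dock(s["position"]),s["contact_force"],np.array(s["orientation"])[:,1])
o=[]
for n in("top","side"):
    im,d=viewer.snapshot(n)
    u,v=px(n,[.5,.017,.15]).astype(int)
    o.append(cv2.resize(im[v-35:v+35,u-35:u+35],(400,400),interpolation=cv2.INTER_CUBIC))
cv2.imwrite("pics/g5.png",np.hstack(o))
E
```

```text
[0.497 0.016 0.199] [  1.293  -1.475 198.512] [ 0.513 -0.089  0.472] [-0.169  0.986  0.   ]
```

View pics/g5.png

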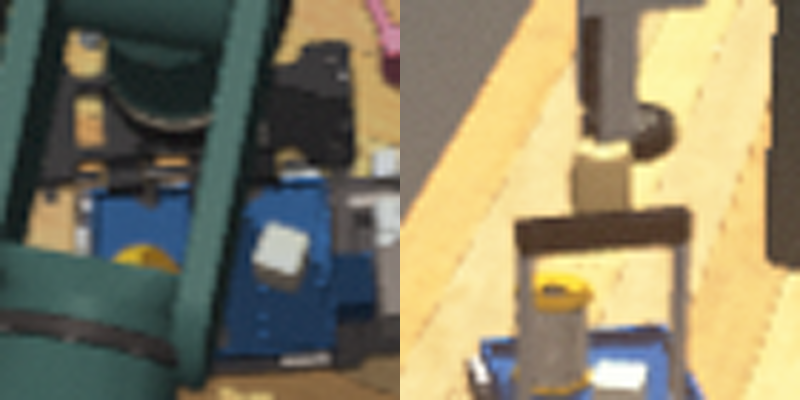

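The finger, at x≈605 in the side crop, is in line with the bar's middle at 604. I'll descend and close.

Call:
{"method": "play_rows", "body": {
  "plan": [
    [0,0,0,0,0,-1,0],
    [0,0,0,0,0,-1,0],
    [0,0,0,0,0,-1,0],
    [0,0,0,0,0,-1,0],
    [0,0,0,0,0,-0.3,0],
    [0,0,0,0,0,0,1],
    [0,0,0,0,0,0,1],
    [0,0,0,0,0,0,1],
    [0,0,0,0,0,0,1],
    [0,0,0,0,0,0,1],
    [0,0,0,0,0,0,1],
    [0,0,0,0,0,0,1]
  ],
  "grip_force": 20
}}

```text
clock: 13.98
position: [0.4985, 0.017, 0.115]
orientation: [[-0.986, -0.169, 0.003], [-0.169, 0.986, 0.001], [-0.003, 0.0, -1.0]]
contact_force: [-0.2, 2.5, 4.9]
width: 0.172
grasp_force: 20.0
```

Call:
{"method": "play_rows", "body": {
  "plan": [
    [0,0,0,0,0,0,1],
    [0,0,0,0,0,0,1],
    [0,0,0,0,0,0,1]
  ]
}}

```text
clock: 14.23
position: [0.4985, 0.017, 0.115]
orientation: [[-0.986, -0.17, 0.003], [-0.17, 0.986, 0.001], [-0.003, 0.0, -1.0]]
contact_force: [-0.3, 1.6, 7.0]
width: 0.168
grasp_force: 20.0
```

Call:
{"method": "play_rows", "body": {
  "plan": [
    [0,0,0,0,0,0,1],
    [0,0,0,0,0,0,1],
    [0,0,0,0,0,0.1,1],
    [0,0,0,0,0,0.15,1],
    [0,0,0,0,0,0.2,1],
    [0,0,0,0,0,0.25,1],
    [0,0,0,0,0,0.3,1],
    [0,0,0,0,0,0,1]
  ],
  "grip_force": 50
}}

```text
clock: 14.9
position: [0.4975, 0.0164, 0.1345]
orientation: [[-0.986, -0.169, -0.0], [-0.169, 0.986, -0.0], [0.0, -0.0, -1.0]]
contact_force: [1.2, -0.3, -5.1]
width: 0.167
grasp_force: 50.0
```

```bash
cat > lv.py <<'E'
from h import *
import sys
np.set_printoptions(precision=2,suppress=True)
s=manip.sense();print(s["clock"],dock(s["position"]),s["contact_force"],s["wrist_torque"],s["width"]);R=np.array(s["orientation"])
print("tool tilt deg",np.degrees(R[:2,2]))
im,d=viewer.snapshot("side");D=dock(cloud("side",d));x,y,h=D[...,0],D[...,1],D[...,2]
b=(im[...,0].astype(int)-im[...,2]>30)&(abs(x)<70)&(abs(y)<115)&(h>15)
Q=D[b];Q=Q[~np.isnan(Q[:,0])]
zf=float(sys.argv[1])  # rim top z expected
Q=Q[abs(Q[:,2]-zf)<9]
print("rim",len(Q));
A=np.c_[Q[:,:2]/100,np.ones(len(Q))];print("slope deg x,y; z0",np.degrees(np.linalg.lstsq(A,Q[:,2],rcond=None)[0][:2]/100),Q[:,2].mean())
M=(abs(x)<60)&(abs(y)<14)&(abs(h-zf-107)<12);B=D[M]
if len(B)>10:print("bar slope x deg",np.degrees(np.polyfit(B[:,0],B[:,2],1)[0]),len(B))
u,v=px("side",[.5,.0,zf/1000+.05]).astype(int)
cv2.imwrite(f"pics/lift{int(zf)}.png",cv2.resize(im[v-60:v+60,u-60:u+60],(560,560),interpolation=cv2.INTER_CUBIC))
E
python3 lv.py 50
```

```text
14.9 [  1.8   -1.46 134.52] [ 1.2  -0.28 -5.13] [ 0.09 -0.08 -0.02] 0.16665724175118873
tool tilt deg [-0.02 -0.03]
rim 44
slope deg x,y; z0 [-0.77 -0.18] 47.181927081440136
bar slope x deg 0.06881066229784999 158
```

Call:
{"method": "play_rows", "body": {
  "plan": [
    [0,0,0,0,0,0.3,1],
    [0,0,0,0,0,0.4,1],
    [0,0,0,0,0,0.4,1],
    [0,0,0,0,0,0.4,1],
    [0,0,0,0,0,0.4,1],
    [0,0,0,0,0,0.4,1],
    [0,0,0,0,0,0.4,1],
    [0,0,0,0,0,0.4,1],
    [0,0,0,0,0,0.4,1],
    [0,0,0,0,0,0.3,1],
    [0,0,0,0,0,0.15,1],
    [0,0,0,0,0,0.05,1]
  ]
}}

```text
clock: 15.95
position: [0.498, 0.0166, 0.2143]
orientation: [[-0.986, -0.169, 0.001], [-0.169, 0.986, -0.0], [-0.001, -0.0, -1.0]]
contact_force: [0.5, 0.4, -5.5]
width: 0.166
grasp_force: 50.0
```

Call:
{"method": "play_rows", "body": {
  "plan": [
    [0,0,0,0,0,0,1],
    [0,0,0,0,0,0,1],
    [0,0,0,0,0,0,1],
    [0,0,0,0,0,0,1],
    [0,0,0,0,0,0,1],
    [0,0,0,0,0,0,1]
  ]
}}

```text
clock: 16.45
position: [0.4975, 0.0166, 0.2132]
orientation: [[-0.986, -0.169, -0.001], [-0.169, 0.986, 0.0], [0.001, 0.0, -1.0]]
contact_force: [0.6, 1.0, -4.7]
width: 0.162
grasp_force: 50.0
```

```bash
python3 lv.py 130
```

```text
16.45 [  1.85  -1.21 213.24] [ 0.64  1.03 -4.7 ] [0.1  0.   0.02] 0.16179073815717926
tool tilt deg [-0.03  0.01]
rim 59
slope deg x,y; z0 [-0.25 -0.57] 127.15459450447621
bar slope x deg -0.27847397282237923 151
```

View pics/lift130.png

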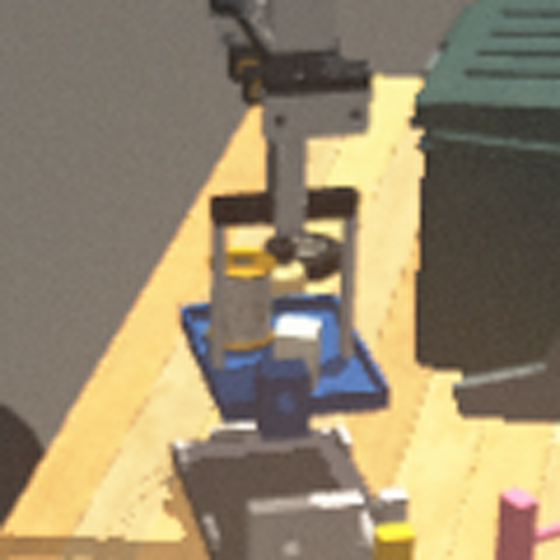

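The carrier is held level about 10 cm above the dock, with the reel at (247,300) and the relay at (298,345) standing in it. The pin is still in the notch at (395,540). Handing in.

```bash
python3 -c "
from h import *
print(ticket.hand_in())"
```

```text
the job is handed in; nothing more can be done
None
```

The pin is parked upright in the notch and released. The carrier is held level and steady about 10 cm above its dock with the reel and relay standing in it, and the job was handed in at about 16.5 s; no verdict was returned.

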